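# Raise a dish shelf onto its rung lock

## Task

The sliding dish shelf of the rung stand is parked at the bottom. Lift it by the upright grip at its front until its gravity pawl has passed the lowest rung and swung back out above it, lower it gently until the pawl sits on that rung, then press the shelf down with about 12 N (never more than 20 N) for one second to prove the lock, and let go. Never let the shelf drop; keep the petri dish lying on it and leave the other things alone.

Things in the scene. Friction and masses are not known exactly. Their poses are not given: they have to be found in the camera images.
- stand: fixed stand: grey base plate 200 x 130 x 14 mm with two square aluminium uprights at its back (60 mm behind the origin, 37 mm to either side, tops 260 mm above the bench). Origin on the bench, 105 mm behind the plate's front edge; x axis from the front grip to the uprights (away from the robot, turned by at most about 0.5 rad), z up
- ladder_top (a point): top of the black bar across the uprights. Between them a steel strip with three round level rungs (10 mm thick, 60 mm apart) is clamped at a height that differs from start to start and is not measured: the shelf sits on the lowest rung at 32 to 44 mm above its parked height. The seat is stiff (over 20 N per mm)
- grip_top (a point): middle of the top face of the shelf's upright black grip, 30 mm long along the stand's x, 16 mm wide along its y, 60 mm tall from the tray's underside; it stands before the tray, 118 mm before the stand's origin. Fingers can take its 16 mm width from above; it is rigidly part of the shelf
- tray_middle (a point): middle of the shelf's aluminium tray (108 x 104 mm, 9 mm high rim), on its upper face, where the dish lies
- dish_shelf (a joint): height of the shelf above its parked bottom stop, m, 0 to 0.105 (upper stop). It slides upright with about 0.8 N friction, weighs 0.35 to 0.55 kg with pawl and dish, and falls when let go unless the pawl carries it. At 66 to 72 mm the pawl is clear of the lowest rung and below the second in every case
- pawl (a joint): angle of the gravity pawl, a steel bar 16 mm wide and 8 mm thick pivoted on the shelf in front of the rungs, rad: 0 = level, its nose reaching over the rungs (it carries load only so); grows to about 1 as a rung pushes the nose down while the shelf rises. Its heavy tail swings it back within half a second once the shelf is about 20 mm above its seated height. It gives hardly any force while passing
- dish: closed petri dish, 90 mm across, 15 mm high, lying loose on the tray. Origin at the middle of its underside
- wells_rack: white 96-place tube rack, 86 x 125 x 22 mm, loose on the bench; bystander. Origin at the middle of its underside
- timer: white bench timer, 24 x 68 x 58 mm, loose on the bench; bystander. Origin at the middle of its underside
- tape_roll: roll of yellow tape lying flat, 62 mm across, 19 mm high, loose; bystander. Origin at the middle of its underside

How it is judged:
On the way, in this order (a step that is already met when the one before it is completed fails the run):
1. the rising shelf makes the lowest rung push the pawl's nose down (value of joint pawl above 0.5 rad and value of joint dish_shelf below 0.06 m), for 0.02 s.
2. the pawl has swung back out above the lowest rung and below the second (value of joint dish_shelf between 0.029 and 0.09 m and value of joint pawl below 0.15 rad), for 0.05 s.
3. the pawl sits on the lowest rung and the shelf is pressed down so that the pawl carries more than 10 N for 0.3 s (value of joint dish_shelf between 0.027 and 0.05 m and value of joint pawl below 0.15 rad and contact force between pawl and anything else above 10 N), for 0.3 s.
At the end, for the whole second after the job is handed in: The shelf hangs at rest with its pawl level (angle under 0.15 rad) and carrying load on the lowest rung (shelf 27 to 50 mm above its parked height), and the petri dish lies at rest in the tray within 12 mm of its middle, flat on it (its underside less than 6 mm above the tray's face) (value of joint dish_shelf between 0.027 and 0.05 m and value of joint pawl below 0.15 rad and contact force between pawl and anything else above 1 N and velocity of joint dish_shelf between -0.02 and 0.02 m/s and horizontal distance between dish and tray_middle below 0.012 m and z of dish in the frame of tray_middle below 0.006 m and linear speed of dish below 0.02 m/s); the robot touches nothing.
It fails at once if the pawl bears with more than 27 N (the shelf's own 3 to 5 N included) (contact force between pawl and anything else above 27 N).
It fails at once if the shelf drops (moves down faster than 0.2 m/s) (velocity of joint dish_shelf below -0.2 m/s).
It fails at once if the dish is tipped or leaves the tray (angle between dish's own z axis and vertical above 0.35 rad or horizontal distance between dish and tray_middle above 0.03 m).
It fails at once if the tube rack, the timer or the tape roll is moved by more than 15 mm (distance of any of wells_rack, timer, tape_roll from where it was at the start of the episode above 0.015 m).
It also fails if it takes over 42 s, if anything falls off the work surface, if the arm or the gripper's body presses on something with over 40 N, if the wrist force passes 120 N, or if a joint passes its speed limit or range.

## Robot

A 7-joint arm with a two-finger parallel gripper is mounted at the origin on a cart in front of the work surface, level with it; the furniture and walls round the work are solid. World frame = base frame: x ahead of the robot, y to its left, z up, the work surface at z = 0. Lengths are in m, angles in rad, forces in N, time in s.
With the tool pointing down it reaches from about 0.4 to 0.85 m from the base axis. Payload 6.9 kg.
Tool frame: the origin (TCP) lies at the very end of the fingers, on their centre line; the grasp point (between the pads) lies 19 mm behind it; z points along the fingers, y is the line along which they close (so a half turn about z gives the same grasp; the last joint's range is limited). The gripper opens to 85 mm and grips with 20 to 120 N. Pads are 22 mm wide; open, the fingers measure 114 mm over their backs; the gripper's body (76 mm by 85 mm) begins 54 mm behind the grasp point. The pads swing forward as they close: fully open they stand 13 mm farther back than shut.
Start: joints at [-1.196, 0.507, -0.238, 1.5, 0.126, 1.149, -0.155], TCP at [0.166, 0.603, 0.231] pointing down, gripper open.
Joint ranges: [-3.08, 3.08], [-0.24, 2.05], [-1.43, 1.35], [0, 2.5], [-1.52, 4.66], [0.17, 1.96], [-2.89, 2.89]. Speed limits (rad/s): [2.39, 2.39, 3.14, 3.14, 3.14, 3.14, 3.14].

## Interface

Orientations are given as a 3x3 rotation matrix whose columns are the frame's x, y, z axes.
In Python, from cell import * gives the robot as it stands. The module is installed in compiled form; this text tells all that it offers. Calls block until the motion is done:
- move_pose(position, orientation): joint-space move of the TCP to a pose.
- move_linear(position, rot=None, vel=0.15): straight line of the TCP; rot=None keeps the orientation; vel is the mean speed in m/s.
- movej(angles): joint-space move.
- move_gripper(opening, effort=None): finger opening in m; effort is the grip in N (None keeps the last); returns when the fingers have stopped.
- wait(seconds).
- solve_ik(position, orientation): joint angles nearest the present ones, or None.
- read_camera(name): name is "scene" or "top" or "wrist"; returns a dict with "img" (420x560x3 uint8, blue, green, red), "z_map" (420x560 float32, m along the optical axis (not along the pixel's ray), 0 where there is no reading), "camera_matrix" (3x3 intrinsics, pixels), "eye" and "attitude" of the camera in the world; the wrist camera has in their place "mount" (4x4, takes a point from camera to tool coordinates, whose origin is the TCP and whose axes are the flange's). Camera axes: x right, y down, z forward; pixel columns grow to the right and rows downward; lengths in m; the calibration is good to about 2 mm. A picture is of the moment at which its call begins: read the wrist's pose just before it.
A pose or a line that the arm cannot do raises Unreachable and nothing moves.
- job_done(): hands the job in; it is judged then, once.
Readings, each from a call of its own:
- get_time_s(): time.
- get_q(): joint angles.
- get_joint_vel(): joint speeds.
- get_joint_efforts(): joint torques, N m.
- get_tool_pos(): TCP position.
- get_tcp_rot(): TCP orientation.
- get_ft_force(): force on the tool from outside, world axes, zero at the start.
- get_torque(): the same for the moment, N m.
- get_grip_width(): finger opening in m.
- get_finger_force(): force on a finger pad.
Only numpy, scipy, OpenCV 4.12 (cv2) and the standard library are available. Lean on these libraries where they do the work, as an engineer would, in place of code of your own. Each camera call takes 0.05 s, during which the arm holds its last target. There are 200 camera calls.

## Working session

There is one attempt and no reset: what is moved stays moved. The work goes in short steps, each a Python script; the robot and the scene stay as the last script left them, time stands still between calls to the robot, and variables do not carry over. Pictures are saved under pics/ and viewed, at most 10 in all, crops included, and the job is handed in when it is done.

```bash
mkdir -p pics; python3 - <<'E'
from cell import *
import cv2, numpy as np
for n in ("scene","top"):
    c=read_camera(n); cv2.imwrite(f"pics/{n}0.png",c["img"]); np.savez(f"{n}0.npz",**c)
    print(n,c["eye"],np.round(c["attitude"],3).tolist(),c["camera_matrix"].tolist())
print(get_time_s(),get_ft_force(),np.round(get_tcp_rot(),3).tolist())
E
```

```text
scene [-0.02768135 -0.59173926  0.58759144] [[0.725, -0.299, 0.62], [-0.688, -0.31, 0.656], [-0.004, -0.902, -0.431]] [[415.0645885679552, 0.0, 278.04127543367713], [0.0, 415.0645885679552, 202.71273766458344], [0.0, 0.0, 1.0]]
top [0.26214439 0.00583983 1.57993009] [[-0.0, -0.983, 0.183], [-1.0, -0.001, -0.006], [0.006, -0.183, -0.983]] [[542.2652064601851, 0.0, 266.9245374329061], [0.0, 542.2652064601851, 212.07074821874846], [0.0, 0.0, 1.0]]
0.1 [ 0.57156032 -0.79856366  0.58955016] [[-0.964, 0.266, -0.0], [0.266, 0.964, -0.001], [-0.0, -0.002, -1.0]]
```

View pics/scene0.png

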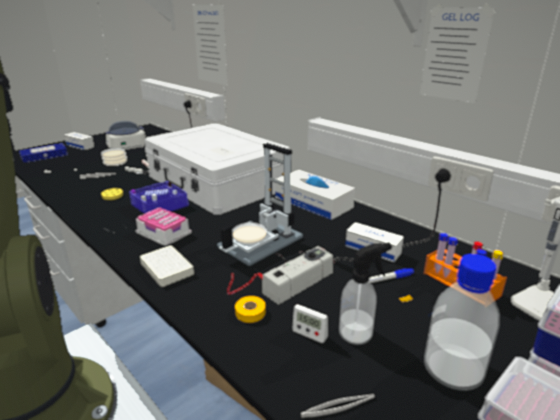

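View pics/top0.png

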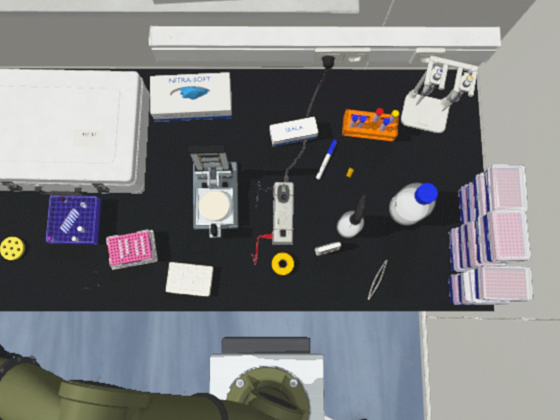

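The scene shows the stand in the middle. In the top view its dish is at about (214,206), the grip at about (214,229), and the uprights with the black bar at about (210,157). The rack (190,279) and the tape roll (283,264) are clear of it. Next I'll crop the top view around the stand and compute points from depth.

```bash
cat > h.py <<'E'
import numpy as np, cv2
def points(c, R=None, t=None):
    """world points for every pixel"""
    K=c["camera_matrix"]; z=c["z_map"]; v,u=np.mgrid[:z.shape[0],:z.shape[1]]
    p=np.dstack([(u-K[0,2])/K[0,0]*z,(v-K[1,2])/K[1,1]*z,z])
    R=c["attitude"] if R is None else R; t=c["eye"] if t is None else t
    return p@np.asarray(R).T+t
E
python3 - <<'E'
from h import *
c=np.load("top0.npz"); P=points(c); im=c["img"]
print("bench",P[250,150],"rack",P[279,190])
# base plate / dish / grip heights
hsv=cv2.cvtColor(im,cv2.COLOR_BGR2HSV)
roi=np.zeros(im.shape[:2],bool); roi[140:245,185:245]=1
Z=P[...,2]
for name,lo,hi in (("high>.24",.24,.3),("plate",.008,.02)):
    m=roi&(Z>lo)&(Z<hi); q=P[m]; print(name,m.sum(),q.mean(0),cv2.minAreaRect(q[:,:2].astype(np.float32)))
m=(roi&(im.min(2)>150)&(hsv[...,1]<80)).astype(np.uint8)
n,l,s,ce=cv2.connectedComponentsWithStats(m)
for i in range(1,n):
    if s[i,4]>100: print("bright",s[i],ce[i],P[l==i].mean(0))
for v in range(216,240,2): print(v,np.round(P[v,204:226:2,2]*1000).astype(int))
cv2.imwrite("pics/crop.png",cv2.resize(im[140:250,170:260],None,fx=6,fy=5,interpolation=cv2.INTER_CUBIC))
E
```

```text
bench [0.43992599 0.33233315 0.02789966] rack [0.35756433 0.21639945 0.02124921]
high>.24 302 [0.6691734  0.15194795 0.25842889] ((0.6695603728294373, 0.1524312049150467), (0.022004982456564903, 0.0919538363814354), 2.9667038917541504)
plate 822 [0.60859941 0.14547803 0.01359683] ((0.6173561811447144, 0.15238071978092194), (0.1673319935798645, 0.3153057098388672), 89.58934783935547)
bright [194 171  37  15 144] [211.97916667 176.23611111] [0.64394041 0.1531491  0.08349147]
bright [ 196  188   38   49 1352] [213.77588757 206.67011834] [0.56266489 0.14960504 0.04966864]
216 [54 57 55 49 54 57 49 52 59 51 49]
218 [46 56 55 53 54 47 58 57 52 37 32]
220 [34 37 42 53 50 52 59 43 33 43 42]
222 [35 42 36 37 39 42 38 41 40 36 38]
224 [41 48 46 83 93 93 37 45 46 47 48]
226 [16 16 13 88 94 97 69 40 14 13  8]
228 [13 12 13 92 92 94 79 41 15  3  6]
230 [ 0 -4  1 90 92 91 69 37 -3 -9  2]
232 [-2  0  1 90 95 93 67 36 -3 -5 -3]
234 [ 0 -2  4 36 94 94 68 44 -4 -2 -1]
236 [-2  8 -1 42 47 54 48 38  3  1  4]
238 [-1  3  4  0 -2  5  4  2 -3 -5 -5]
```

View pics/crop.png

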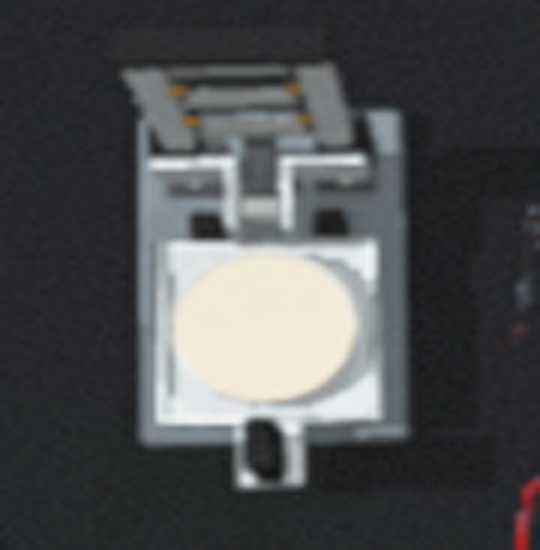

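The crop confirms it: the black grip is at about (265,445) in the crop, the tray and centred dish are behind it, and the stand is almost unturned. Next I'll go above the grip and look from close by.

```bash
python3 - <<'E'
from h import *
from cell import *
c=np.load("top0.npz"); P=points(c); Z=P[...,2]
m=np.zeros(Z.shape,bool); m[222:238,200:226]=1; m&=(Z>.083)&(Z<.11)
g=P[m].mean(0); b=np.array([.6693,.1522]); d=b-g[:2]
yaw=np.arctan2(d[1],d[0]); print("grip",g,"dist",np.linalg.norm(d),"yaw",yaw)
# tool: z down, y along stand y
def rot(yaw,flip):
    s=-1 if flip else 1
    x=s*np.array([np.cos(yaw),np.sin(yaw),0]); z=np.array([0,0,-1.]); return np.column_stack([x,np.cross(z,x),z])
p=[g[0],g[1],.22]
for f in (0,1): print(f,solve_ik(p,rot(yaw,f)))
f=min((0,1),key=lambda f: (lambda q: 9 if q is None else np.abs(np.array(q)-get_q()).max())(solve_ik(p,rot(yaw,f))))
move_pose(p,rot(yaw,f)); print("flip",f,get_tool_pos(),get_time_s())
T=get_tool_pos();R=get_tcp_rot()
w=read_camera("wrist"); np.savez("w1.npz",T=T,R=R,**w); cv2.imwrite("pics/w1.png",w["img"]); print(np.round(w["mount"],3).tolist())
E
```

```text
grip [0.49145349 0.14795771 0.09267901] dist 0.17789710453520458 yaw 0.023849142281514156
0 [-0.72292906  0.38384174  0.54598952  1.81486225 -0.23218189  1.00673666
 -1.6310708 ]
1 [-0.27653147  0.34118853 -0.08775537  1.80940061  0.03502761  0.99249828
  1.21624174]
flip 1 [0.49128837 0.14908552 0.22004428] 2.1167
[[0.0, -0.957, -0.289, 0.074], [1.0, 0.0, 0.001, 0.002], [-0.0, -0.289, 0.957, -0.144], [0.0, 0.0, 0.0, 1.0]]
```

View pics/w1.png

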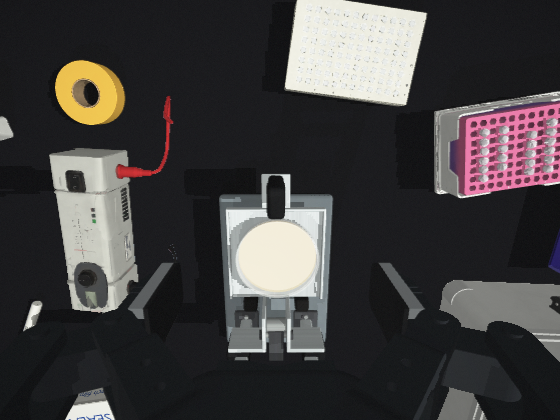

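The wrist view shows the black grip at about (276,197) with its metal foot around it, the dish centred at (277,256), and the uprights at about (245,335) and (308,335), so the stand's yaw is nearly 0. Now I'll work out the grip centre from colour and depth.

```bash
python3 - <<'E'
from h import *
w=np.load("w1.npz"); M=w["mount"]; R=w["R"]@M[:3,:3]; t=w["R"]@M[:3,3]+w["T"]
P=points(w,R,t); Z=P[...,2]; im=w["img"]
m=np.zeros(Z.shape,bool); m[170:225,255:300]=1
m&=(Z>.084)&(Z<.1)
print("grip top",m.sum(),P[m].mean(0),np.median(P[m],0),cv2.minAreaRect(P[m][:,:2].astype(np.float32)))
for n,lo,hi in (("bar/uprights",.2,.27),("plate",.009,.019)):
    k=np.zeros(Z.shape,bool); k[180:370,210:340]=1; k&=(Z>lo)&(Z<hi)
    if k.sum(): print(n,k.sum(),P[k].mean(0),cv2.minAreaRect(P[k][:,:2].astype(np.float32)))
k=np.zeros(Z.shape,np.uint8); k[215:300,230:325]=(cv2.cvtColor(im,cv2.COLOR_BGR2HSV)[215:300,230:325,1]>15)
k=cv2.morphologyEx(k,cv2.MORPH_OPEN,np.ones((7,7)))>0
print("dish",k.sum(),P[k].mean(0))
print("foot",np.round(P[180:220:4,266],3).tolist())
print("col profile",np.round(P[170:235:5,276],3).tolist())
E
```

```text
grip top 590 [0.49386924 0.15095387 0.09409457] [0.49373604 0.15089675 0.09458772] ((0.4948475658893585, 0.15099762380123138), (0.02872276119887829, 0.015210378915071487), 1.5306081771850586)
plate 3593 [0.59441089 0.15381083 0.01484823] ((0.608240008354187, 0.15398623049259186), (0.1999358832836151, 0.13018125295639038), 1.6210010051727295)
dish 4382 [0.56461157 0.15424151 0.05540106]
foot [[0.486, 0.141, 0.04], [0.49, 0.141, 0.04], [0.485, 0.142, 0.08], [0.489, 0.142, 0.081], [0.492, 0.142, 0.081], [0.496, 0.142, 0.08], [0.5, 0.142, 0.081], [0.516, 0.142, 0.041], [0.521, 0.142, 0.04], [0.525, 0.142, 0.04]]
col profile [[0.482, 0.151, 0.002], [0.481, 0.151, 0.039], [0.481, 0.151, 0.064], [0.481, 0.151, 0.086], [0.483, 0.151, 0.095], [0.487, 0.151, 0.095], [0.492, 0.151, 0.095], [0.496, 0.151, 0.096], [0.501, 0.152, 0.094], [0.506, 0.152, 0.095], [0.526, 0.152, 0.05], [0.53, 0.152, 0.054], [0.536, 0.153, 0.054]]
```

The measurements agree. The plate is 200 x 130 mm with its centre at (0.608,0.154) and yaw 0.028, which predicts the grip at (0.495,0.151). It is measured there with its top at z = 0.095. Now I'll grasp and lift.

```bash
python3 - <<'E'
from h import *
from cell import *
yaw=.028; x=-np.array([np.cos(yaw),np.sin(yaw),0]); z=np.array([0,0,-1.]); R=np.column_stack([x,np.cross(z,x),z])
move_gripper(.05)
move_linear([.495,.151,.12],R,.15); move_linear([.495,.151,.057],R,.08)
wait(.2); f0=get_ft_force(); print("free",f0,get_tool_pos())
move_gripper(.0,50); wait(.2)
print("grasp",get_grip_width(),get_finger_force(),get_ft_force()-f0,get_tool_pos(),get_time_s())
np.save("f0.npy",f0)
if .012<get_grip_width()<.02:
    for h in (.02,.045,.069):
        move_linear([.495,.151,.057+h],R,.05); print(h,get_tool_pos(),get_ft_force()-f0,get_grip_width(),get_time_s())
    wait(.6); print(get_ft_force()-f0)
    c=read_camera("scene"); cv2.imwrite("pics/s2.png",cv2.resize(c["img"][130:280,200:330],None,fx=5,fy=4,interpolation=cv2.INTER_CUBIC))
E
```

```text
free [0.69688924 0.40221257 0.52976661] [0.49529717 0.15110121 0.0574809 ]
grasp 0.015105766887010083 50.29246151447296 [-1.63363948 -5.84384553  3.56401034] [0.49510345 0.14914656 0.05732936] 5.1583
0.02 [0.49509911 0.14912771 0.07683184] [ 1.37919058 -5.52419612 -3.45167798] 0.015575303841989609 5.7083
0.045 [0.49507076 0.14908437 0.10178774] [ 1.77670044 -4.98850932 -4.26844283] 0.01498760947554403 6.3583
0.069 [0.49506034 0.14912744 0.12573456] [ 0.97885825 -5.18152413 -2.72159501] 0.01509887475161622 6.9917
[ 0.99443987 -5.31824874 -3.23299553]
```

View pics/s2.png

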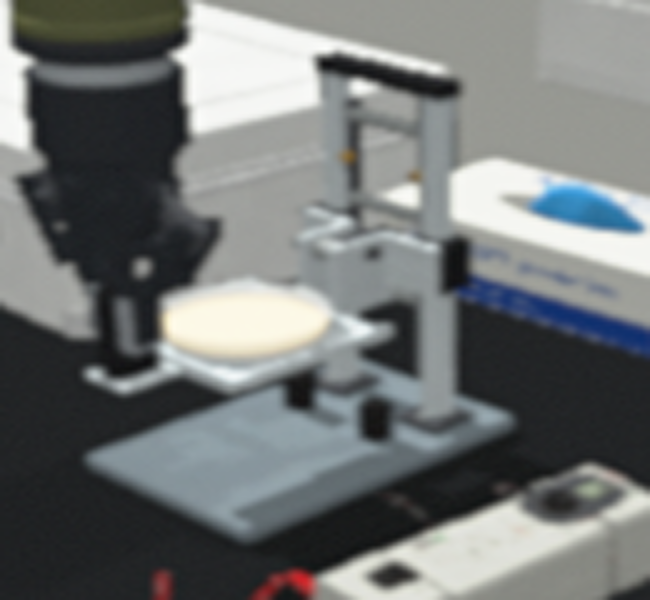

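The picture shows the shelf lifted with the dish flat and central, and the grip firmly held. Now I'll lower it with force feedback, easing out the 2 mm sideways preload first.

```bash
python3 - <<'E'
from h import *
from cell import *
f0=np.load("f0.npy"); fz=lambda: np.mean([get_ft_force()[2] for _ in range(3)])-f0[2]
y=.1492; zc=.126
move_linear([.495,y,zc],None,.05); print(get_ft_force()-f0)
zc=.108; move_linear([.495,y,zc],None,.03); wait(.2); b=fz(); print("free down",b,get_tool_pos(),get_time_s())
log=[]
while zc>.084 and get_time_s()<30:
    f=fz(); log.append((round(zc,4),round(get_tool_pos()[2],4),round(f,1)))
    if f>4: break
    zc-=.0008 if f<b+1 else .0004
    move_linear([.495,y,zc],None,.015); wait(.06)
print(log[::4],log[-6:]); print(get_time_s(),get_ft_force()-f0,get_grip_width())
np.save("z.npy",[y,zc])
E
```

```text
[ 1.24024572 -1.14713134 -5.06453729]
free down -5.0312035044482455 [0.49511838 0.14911128 0.10812911] 8.8417
[(0.108, np.float64(0.1081), np.float64(-5.0)), (0.106, np.float64(0.106), np.float64(-4.6)), (0.1028, np.float64(0.1027), np.float64(-5.6)), (0.0996, np.float64(0.0994), np.float64(-5.5)), (0.0964, np.float64(0.0962), np.float64(-4.8)), (0.0936, np.float64(0.0939), np.float64(4.7))] [(0.0972, np.float64(0.097), np.float64(-4.5)), (0.0964, np.float64(0.0962), np.float64(-4.8)), (0.0956, np.float64(0.0954), np.float64(-4.7)), (0.0948, np.float64(0.0946), np.float64(-4.9)), (0.094, np.float64(0.0941), np.float64(-0.7)), (0.0936, np.float64(0.0939), np.float64(4.7))]
15.0083 [ 1.22371576 -4.09171671  4.72065035] 0.01571329861816211
```

The pawl has seated at a shelf height of about 37 mm, within the given range. Now I'll press to 12 N, hold, unload and let go.

```bash
python3 - <<'E'
from h import *
from cell import *
f0=np.load("f0.npy"); fz=lambda: np.mean([get_ft_force()[2] for _ in range(3)])-f0[2]
y,zc=np.load("z.npy"); P=[]
def step(d):
    global zc; zc+=d; move_linear([.495,y,zc],None,.01); wait(.05)
while fz()<11 and get_time_s()<22: step(-.0002); P.append(round(fz(),1))
t=get_time_s()
while get_time_s()<t+1.2:
    f=fz(); P.append(round(f,1))
    if f<10.5: step(-.0001)
    elif f>14: step(.0001)
    else: wait(.1)
print("press",P,get_tool_pos(),get_time_s())
while fz()>0 and get_time_s()<30: step(.0002)
print("unload",get_ft_force()-f0,get_tool_pos())
T=get_tool_pos(); move_gripper(.05); wait(.2); print("open",get_grip_width(),get_ft_force()-f0,get_tool_pos())
move_linear([T[0],T[1],.22],None,.12); print(get_time_s(),get_ft_force()-f0)
T=get_tool_pos();R=get_tcp_rot(); w=read_camera("wrist"); M=w["mount"]; Pt=points(w,R@M[:3,:3],R@M[:3,3]+T)
m=np.zeros(Pt.shape[:2],bool); m[100:260,240:310]=1; Z=Pt[...,2]; g=m&(Z>.122)&(Z<.145)&(np.hypot(Pt[...,0]-.495,Pt[...,1]-.151)<.03)
print("grip top now",g.sum(),np.median(Pt[g],0) if g.sum() else None)
c=read_camera("scene"); cv2.imwrite("pics/s3.png",cv2.resize(c["img"][130:280,200:330],None,fx=5,fy=4,interpolation=cv2.INTER_CUBIC))
E
```

```text
press [np.float64(6.3), np.float64(7.4), np.float64(9.1), np.float64(10.2), np.float64(11.9), np.float64(11.9), np.float64(12.5), np.float64(12.0), np.float64(10.7), np.float64(13.1), np.float64(11.7), np.float64(11.9), np.float64(12.7), np.float64(12.0), np.float64(12.2), np.float64(12.2), np.float64(11.7)] [0.49509213 0.14914276 0.0935261 ] 17.7083
unload [ 2.98896107 -4.4020906  -1.35414346] [0.4950912  0.14916227 0.09420801]
open 0.049771827587535955 [-1.5141102  -0.91936023  0.17260244] [0.49494038 0.14928812 0.09461364]
22.525 [-1.43257521  0.59247143 -0.61849687]
grip top now 765 [0.49346515 0.15078359 0.13144786]
```

View pics/s3.png

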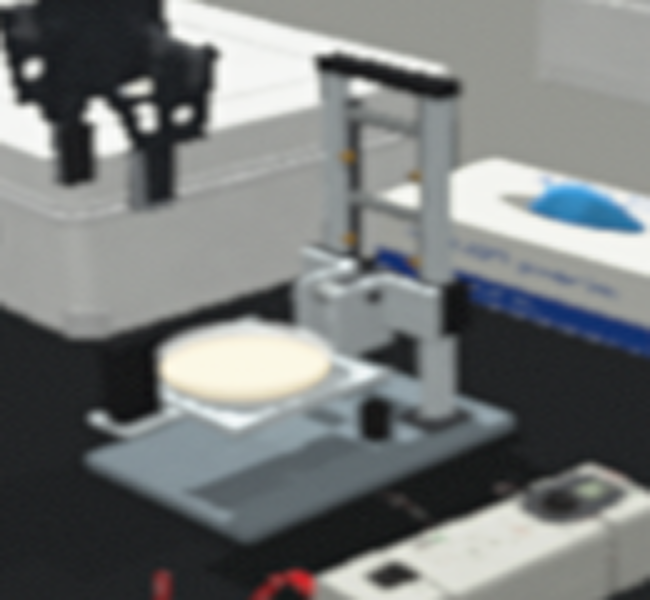

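The shelf hangs locked, with its grip top at z = 0.131, which is 37 mm above the parked height. The dish lies flat and central, and the gripper is well clear.

```bash
python3 -c "
from cell import *
print(job_done())"
```

```text
the job is handed in; nothing more can be done
None
```

The job is handed in, though no verdict came back: the shelf is locked on the lowest rung about 37 mm above its parked height, it was pressed at about 12 N for 1.2 s, and the dish still lies flat in the middle of the tray.

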